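# Unlock the grinder's dose dial with the key and hold it at the third click

## Robot

A 6-joint arm with a two-finger parallel gripper is mounted at the origin on the work surface. World frame = base frame: x ahead of the robot, y to its left, z up, the work surface at z = 0. Lengths are in m, angles in rad, forces in N, time in s.
With the tool pointing down it reaches from about 0.325 to 0.9 m from the base axis. Payload 6.1 kg.
Tool frame: the origin (TCP) lies at the very end of the fingers, on their centre line; the grasp point (between the pads) lies 19 mm behind it (ctrl.grip_depth is the distance from the TCP to the grasp point, in m); z points along the fingers, y is the direction in which the jaws open and shut (so a half turn about z gives the same grasp; the last joint's range is limited). The gripper opens to 87 mm and grips with 3 to 60 N. Pads are 19 mm wide; open, the fingers measure 117 mm over their backs; the gripper's body (75 mm by 190 mm) begins 51 mm behind the grasp point.
Start: joints at [1.104, 0.22, 1.526, -0, 1.395, -0.126], TCP at [0.209, 0.589, 0.223] pointing down, gripper open.
Joint ranges: [-2.98, 2.98], [-0.91, 2.08], [0.09, 2.57], [-1.24, 4.39], [0.2, 2.65], [-2.68, 2.68]. Speed limits (rad/s): [2.57, 2.57, 3.01, 3.14, 3.14, 3.14].

## Interface

Orientations are given as a unit quaternion [x, y, z, w].
In Python, from bench import ctrl gives the robot as it stands.
- The arm moves only by the tool send_rows, never from a script. Its argument "motion" is a list of rows, each a list of 3 entries, a list of its own where there are three numbers: the turn, a rotation vector about the tool's x, y, z in rad, then the shift along the tool's x, y, z in m, then the finger opening in m, from 0 to 0.087. A call has 1 to 12 rows; each row is the pose to reach, as a shift and turn from the pose measured when the call began, along the tool's axes at that moment; what a row does not reach only later rows make up. A row lasts 1/12 s, in which the tool goes at most 41.7 mm and 7.16 degrees, less where a joint would pass 70% of its speed; a pose out of reach is approached as far as the arm can. A call with a gripper value outside its range is refused whole. The fingers move at their own pace and stop on an object; the grip force is fixed at half the most. Time passes only in rows, so rows that repeat a pose let the fingers close. It gives the time, the measured TCP pose, the force and the opening at its end, in the units of the state.
- ctrl.state(): the state, without advancing time (a new reading comes with each control period).
- ctrl.get_image(name): name is "side" or "top"; returns the picture (384x512x3 uint8, red, green, blue); there is no depth.
- ctrl.camera_model(name): a dict with "mtx" (3x3 intrinsics, pixels), "distortion" ([k1, k2, p1, p2, k3] as OpenCV has them; the pictures are not rectified), "world_from_camera" (4x4, takes a point from camera to world coordinates). Camera axes: x right, y up, looking along -z (the intrinsics and any distortion apply to the point x, -y, -z); pixel columns grow to the right and rows downward; lengths in m; the calibration is good to about 2 mm. A picture is of the moment at which its call begins. camera_model takes no time and is no camera call.
- ctrl.job_done(): hands the job in, once; it reports no verdict.
The state is a dict: "time": time; "joints": joint angles; "dq": joint speeds; "joint_torque": joint torques, N m; "eef_pos": TCP position; "tcp_rot": TCP orientation; "ft_force": force on the tool from outside, world axes, zero at the start; "moment": the same for the moment, N m; "gripper_width": finger opening in m.
Only numpy, scipy, OpenCV 4.12 (cv2) and the standard library are available. Lean on these libraries where they do the work, as an engineer would, in place of code of your own. Each camera call takes 0.05 s, during which the arm holds its last target.

## Task

Take the steel key out of its cork block and use it to turn the slotted lock screw on top of the grinder's control box anticlockwise, as far as it goes, so that its tongue swings out from under the dose dial's paddle. Then, keeping the key in your grip, press the paddle down with the tip of the key past the first two clicks to the third of its four clicks, and finish while still holding it there against its return spring, with the key in hand and neither the fingers nor the arm touching the dial. Turn the screw with the key, not with the fingers, and leave the other things on the shelf where they are.

Things in the scene. Friction and masses are not known exactly. Their poses are not given: they have to be found in the camera images.
- key: Loose steel key upright in the cork block, 110 mm tall, 0.12 kg. Origin: centre of the blade's lower end; z up the key, x along its width, y its thickness. Blade 26 mm wide, 4 thick, z 0 to 30 mm; handle above it 34 mm wide, 14 thick, z 30 to 110. Pinch the handle across its thickness, well up (z about 85 mm), to keep the fingers clear of the dial.
- key_block: Fixed cork block, 64 x 64 x 40 mm, origin under its centre, x along the slot in its top (33 mm deep, 1 to 2 mm play) in which the key's blade stands, at the same yaw. The key's handle rests on the block, the blade's end 10 mm above the table. The key lifts straight up.
- grinder: Fixed coffee grinder on a steel base plate. Origin on the table under the middle of its white control box (120 in x, 140 in y, top 100 mm high); x points to its back, z up. Lock screw on the box at x -20, y +45 mm; dose dial on its +y side. Behind: steel rail (140 mm high, x +70), round motor and hopper (100 mm across, 176 high, x +125).
- slot (a point): Middle of the bottom of the slot in the brass lock screw's head, 115 mm above the table. Slot 8 mm wide, 9 deep, right across the 40 mm head. Site x runs along the slot and towards the tongue, z up. Tongue: brass bar under the head, 12 mm wide, 7 thick, reaching 55 mm from the axis. The captive screw turns but does not rise.
- lock (a joint): Lock screw angle, rad, grows anticlockwise from above. 0: slot and tongue along the grinder's +y, tongue under the paddle's arm, blocking it before the first click. 1.4: end stop, tongue to the front, paddle free. Stays where left; takes about 0.05 N m; the key has about 0.15 rad of play each way in the slot.
- dial (a joint): Dose dial angle, rad: 0 at rest, grows as the paddle goes down, stop at 1.15. Level axle along the grinder's y, at x +20, y +90, height 100 mm. Ridges at 0.20, 0.45, 0.70, 0.95 make the clicks; first click is 0.20 to 0.45, second to 0.70, third 0.70 to 0.95 (middle 0.825), fourth beyond. A spring returns it to 0 from everywhere; pressing the paddle takes 3 to 8 N.
- paddle (a point): Middle of the top face of the dial's black paddle (40 mm long, 30 wide in y), 75 mm from the axle along the arm and 4 mm above its midline. The paddle points to the grinder's -x, sloping up by 0.45 - dial rad: this point is about 136 mm above the table at dial 0, 85 at 0.70, 76 at 0.825, 68 at 0.95.
- scoop: Small steel coffee scoop, 105 mm long, 28 mm high, lying beside the cork block. Leave alone.
- lid: Blue silicone lid, upturned, 88 mm across, 14 mm high, behind the cork block. Leave alone.
- mug: White mug, 70 mm across, 85 mm high, beside the grinder. Leave alone.
- carafe: Glass carafe, 110 mm across, 150 mm high. Leave alone.
- filter_holder: White ceramic filter cone, 110 mm across, 75 mm high. Leave alone.
- jar: Amber glass jar, 80 mm across, 120 mm high. Leave alone.
Not all that is in view belongs to the job. Leave any red look-alike of the key alone.

How it is judged:
On the way:
1. the lock screw has been turned out with the gripped key in its slot (value of joint lock above 1.2 rad and distance between key and slot below 0.012 m and contact force between the fingers and key above 1 N), for 0.05 s.
At the end, for the whole second after the job is handed in: The lock screw stands beyond 1.2 rad; the dose dial is held still at its third click (0.70 to 0.95 rad) by the key alone, which presses on it with more than 1 N, is held in the fingers with its tip over 50 mm above the table, while neither fingers nor arm touch the dial (value of joint lock above 1.2 rad and value of joint dial between 0.7 and 0.95 rad and velocity of joint dial between -0.2 and 0.2 rad/s and contact force between key and dial above 1 N and contact force between the fingers and key above 2 N and contact force between each of the fingers, the arm and dial below 0.5 N and height (world z) of key above 0.05 m); the arm keeps its last pose, push and grip.
It fails at once if the lock screw was turned with the fingers (contact force between the fingers and lock above 2 N).
It fails at once if a bystander was moved by more than 40 mm (distance of any of scoop, lid, mug, carafe, filter_holder, jar from where it was at the start of the episode above 0.04 m).
It also fails if it takes over 51 s, if anything falls off the work surface, if the arm or the gripper's body presses on something with over 40 N, if the wrist force passes 120 N, or if a joint passes its speed limit or range.

## Working session

There is one attempt and no reset: what is moved stays moved. The work goes in short steps, Python scripts to look and compute and a tool call to move; the robot and the scene stay as the last step left them, time stands still between calls to the robot, and variables do not carry over. Pictures are saved under pics/ and viewed, and the job is handed in when it is done.

Besides the shell and the picture viewer there is one more tool, called in YAML: its name, and indented under it one key for each argument. send_rows: Moves the arm, as the interface text tells. Its arguments: {"type":"object","properties":{"motion":{"type":"array"}},"required":["motion"]}

```bash
mkdir -p pics; ls; python3 - <<'E'
from bench import ctrl
import cv2,json
print(ctrl.state())
for n in ("side","top"):
    im=ctrl.get_image(n); cv2.imwrite(f"pics/{n}0.png",im[:,:,::-1])
    print(n,ctrl.camera_model(n))
E
```

```text
pics
{'time': 0.0, 'joints': array([ 1.10387441e+00,  2.21233006e-01,  1.52761683e+00, -8.10755231e-06,
        1.39468361e+00, -1.26089966e-01]), 'dq': array([ 5.63661910e-04,  1.33247684e-03, -4.77020811e-04,  2.32045322e-03,
       -2.23803643e-04,  3.31739038e-05]), 'joint_torque': array([ 1.85597178e-04, -4.94613540e+01, -3.87379038e+01,  6.99559716e-02,
        5.70067239e-02, -1.64379039e-04]), 'eef_pos': array([0.20863872, 0.58849025, 0.22142996]), 'tcp_rot': array([ 1.69591531e-01,  9.85513963e-01, -9.29218594e-04, -2.79714946e-04]), 'ft_force': array([ 1.10734849, -0.03938735, -0.01392493]), 'moment': array([-0.01575114, -0.01790778,  0.02883044]), 'gripper_width': 0.08720885485800196}
side {'mtx': array([[363.42652062,   0.        , 256.58514732],
       [  0.        , 363.42652062, 194.73521582],
       [  0.        ,   0.        ,   1.        ]]), 'distortion': array([-0.05104037,  0.        ,  0.        ,  0.        ,  0.        ]), 'world_from_camera': array([[ 0.88099742,  0.34729897, -0.32128954,  0.22550303],
       [-0.47308382,  0.63813179, -0.60743684, -0.73627521],
       [-0.00593712,  0.68714717,  0.72649399,  0.9832371 ],
       [ 0.        ,  0.        ,  0.        ,  1.        ]])}
top {'mtx': array([[480.06070898,   0.        , 257.83203652],
       [  0.        , 480.06070898, 188.53167278],
       [  0.        ,   0.        ,   1.        ]]), 'distortion': array([-0.18061501,  0.        ,  0.        ,  0.        ,  0.        ]), 'world_from_camera': array([[-2.65239273e-04,  9.97999717e-01, -6.32178293e-02,
         5.02369056e-01],
       [-9.99996271e-01, -4.36536892e-04, -2.69584409e-03,
        -2.64587524e-02],
       [-2.71804856e-03,  6.32168785e-02,  9.97996111e-01,
         1.96540433e+00],
       [ 0.00000000e+00,  0.00000000e+00,  0.00000000e+00,
         1.00000000e+00]])}
```

View pics/side0.png

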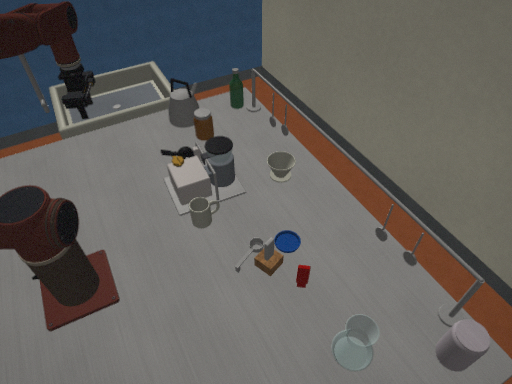

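View pics/top0.png

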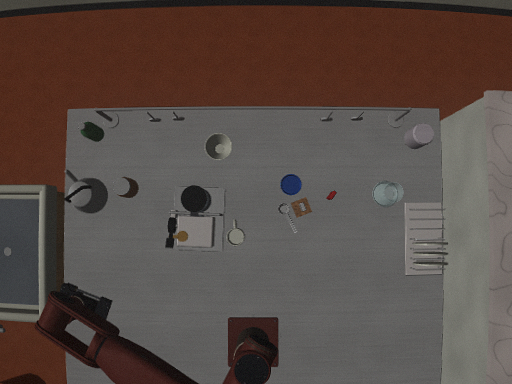

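The side view shows the key in its block at about (269,252), the red look-alike at (303,275) and the grinder at (190,180). The top view shows the block at (301,207), the grinder box at (195,232), the screw at (181,236) and the paddle at (171,233). I'll zoom in.

```bash
python3 - <<'E'
import cv2,numpy as np
s=cv2.imread("pics/side0.png");t=cv2.imread("pics/top0.png")
def crop(im,x0,y0,w,h,k): return cv2.resize(im[y0:y0+h,x0:x0+w],None,fx=k,fy=k,interpolation=cv2.INTER_CUBIC)
a=crop(s,235,225,80,70,5);b=crop(s,150,130,100,100,4)
c=crop(t,270,170,75,60,5);d=crop(t,155,175,80,80,5)
def pad(x): 
    o=np.zeros((400,400,3),np.uint8);o[:min(400,x.shape[0]),:min(400,x.shape[1])]=x[:400,:400];return o
cv2.imwrite("pics/z_side.png",np.hstack([pad(a),pad(b)]));cv2.imwrite("pics/z_top.png",np.hstack([pad(c),pad(d)]))
E
```

```text
(no output)
```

View pics/z_side.png

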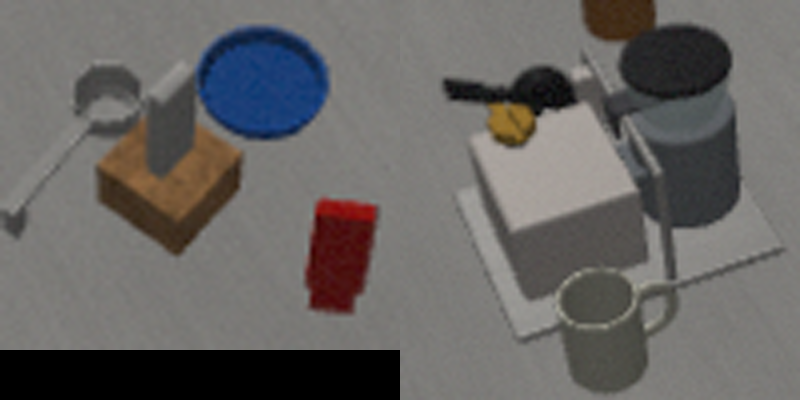

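View pics/z_top.png

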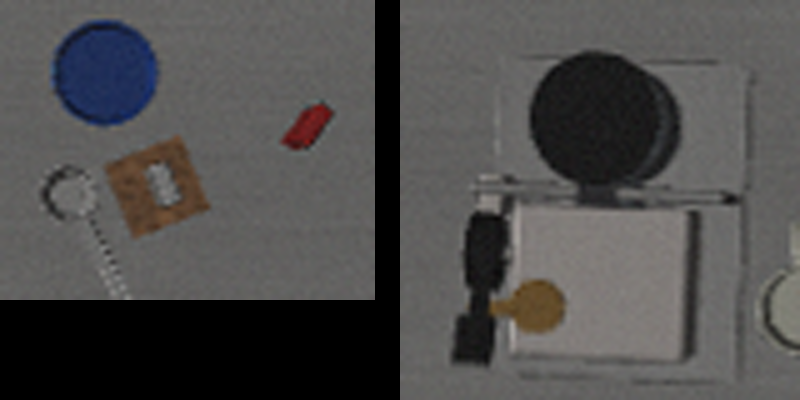

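```bash
cat > h.py <<'E'
import cv2,numpy as np
from bench import ctrl
from scipy.spatial.transform import Rotation as R
CM={n:ctrl.camera_model(n) for n in("side","top")}
def ray(n,uv):
    m=CM[n];p=cv2.undistortPoints(np.array([[uv]],float),m["mtx"],m["distortion"])[0,0]
    T=m["world_from_camera"];d=T[:3,:3]@np.array([p[0],-p[1],-1.]);return T[:3,3],d/np.linalg.norm(d)
def onz(n,uv,z):
    o,d=ray(n,uv);return o+d*(z-o[2])/d[2]
def tri(us,ut):
    A=[];b=[]
    rs=[ray("side",us),ray("top",ut)]
    for o,d in rs:
        P=np.eye(3)-np.outer(d,d);A.append(P);b.append(P@o)
    x=np.linalg.solve(sum(A),sum(b));return x,[np.linalg.norm(P@x-q)*1000 for P,q in zip(A,b)]
def proj(n,X):
    m=CM[n];T=np.linalg.inv(m["world_from_camera"]);c=T[:3,:3]@np.array(X)+T[:3,3]
    p=np.array([[[c[0],-c[1],-c[2]]]]);return cv2.projectPoints(p,np.zeros(3),np.zeros(3),m["mtx"],m["distortion"])[0][0,0]
def blob(im,mask,roi):
    x0,y0,x1,y1=roi;m=np.zeros(mask.shape,np.uint8);m[y0:y1,x0:x1]=mask[y0:y1,x0:x1]
    k,l,s,c=cv2.connectedComponentsWithStats(m);i=1+np.argmax(s[1:,4]);return (l==i).astype(np.uint8),c[i],s[i]
E
python3 - <<'E'
from h import *
s=cv2.imread("pics/side0.png");t=cv2.imread("pics/top0.png")
hs,ht=[cv2.cvtColor(i,cv2.COLOR_BGR2HSV) for i in(s,t)]
br=lambda h:((h[...,0]>5)&(h[...,0]<28)&(h[...,1]>90)&(h[...,2]>50)).astype(np.uint8)
# cork
m,c,st=blob(t,br(ht),(285,190,320,225));cs=max(cv2.findContours(m,0,1)[0],key=cv2.contourArea)
r=cv2.minAreaRect(cs);bp=cv2.boxPoints(r);print("cork",c,st,r)
W=np.array([onz("top",p,.04) for p in bp]);print(W,W.mean(0))
for i in range(4):
    e=W[(i+1)%4]-W[i];print(np.linalg.norm(e),np.degrees(np.arctan2(e[1],e[0])))
# key top in top view
roi=np.zeros(m.shape,np.uint8);cv2.fillPoly(roi,[cv2.convexHull(cs)],1)
k=(roi>0)&(ht[...,1]<70)
k,c,st=blob(t,k.astype(np.uint8),(285,190,320,225));print("key",c,st)
print(cv2.minAreaRect(max(cv2.findContours(k,0,1)[0],key=cv2.contourArea)))
# screw
mt,c1,st=blob(t,br(ht),(165,222,200,250));print("scr top",c1,st)
ms,c2,st2=blob(s,br(hs),(165,145,195,172));print("scr side",c2,st2)
ys,xs=np.nonzero(mt);print([ (y,xs[ys==y].min(),xs[ys==y].max()) for y in np.unique(ys)])
ys,xs=np.nonzero(ms);print([ (y,xs[ys==y].min(),xs[ys==y].max()) for y in np.unique(ys)])
E
```

```text
cork [300.55497382 206.9947644 ] [291 197  21  20 191] ((300.8448181152344, 206.862060546875), (15.227017402648926, 15.784103393554688), 68.19859313964844)
[[ 0.56718477 -0.15315257  0.04      ]
 [ 0.59068899 -0.21228231  0.04      ]
 [ 0.53382115 -0.23476911  0.04      ]
 [ 0.51042904 -0.17567006  0.04      ]] [ 0.55053099 -0.19396851  0.04      ]
0.06362997735615612 -68.32205345036905
0.061152335022176825 -158.42506394459863
0.06356011038430384 111.59424534848374
0.061059396809323 21.64040342610585
key [302.26666667 206.48888889] [299 202   8   9  45]
((302.2069091796875, 206.5172576904297), (8.541985511779785, 5.199469089508057), 68.19859313964844)
scr top [180.95959596 235.67676768] [173 231  15  10  99]
scr side [177.47572816 160.16504854] [172 155  12  11 103]
[(np.int64(231), np.int64(180), np.int64(184)), (np.int64(232), np.int64(179), np.int64(185)), (np.int64(233), np.int64(178), np.int64(186)), (np.int64(234), np.int64(177), np.int64(186)), (np.int64(235), np.int64(173), np.int64(187)), (np.int64(236), np.int64(173), np.int64(187)), (np.int64(237), np.int64(173), np.int64(186)), (np.int64(238), np.int64(178), np.int64(186)), (np.int64(239), np.int64(178), np.int64(186)), (np.int64(240), np.int64(179), np.int64(184))]
[(np.int64(155), np.int64(174), np.int64(174)), (np.int64(156), np.int64(172), np.int64(181)), (np.int64(157), np.int64(173), np.int64(182)), (np.int64(158), np.int64(173), np.int64(183)), (np.int64(159), np.int64(172), np.int64(183)), (np.int64(160), np.int64(172), np.int64(183)), (np.int64(161), np.int64(172), np.int64(183)), (np.int64(162), np.int64(173), np.int64(183)), (np.int64(163), np.int64(173), np.int64(182)), (np.int64(164), np.int64(174), np.int64(181)), (np.int64(165), np.int64(175), np.int64(180))]
```

```bash
python3 - <<'E'
from h import *
t=cv2.imread("pics/top0.png");g=cv2.cvtColor(t,cv2.COLOR_BGR2GRAY).astype(int)
print("cols 188-214 rows 240-256");
for y in range(212,256,1): print(y,g[y,176:232:3])
print("row 225"); print(list(enumerate(g[225,165:235],165)))
E
```

```text
cols 188-214 rows 240-256
212 [110 105  93  91  91  35  42  50  68  58  87  95 107 108 107 109  69  95
  97]
213 [ 80  83  88  99 102  39  44  44 106  94  93  91  94  83  86  89  90  97
  94]
214 [ 42  75  88  72  74  42  38  41  85  88  88 102 105 106 111  27  90  97
  96]
215 [ 38  81  90  90 112  39  42  39  58  52  76  76  70  80  85  39  87  99
 100]
216 [ 45 116 116 110 100  87  71  57  65  51  85  82 113 105 109  98  84  98
  95]
217 [ 58 128 129 129 129 128 128 126 121 119 126 116  78  96 106 107  83  95
  96]
218 [105 127 123 127 127 126 129 128 124 129 130 126  94  84 106 103  84  94
  96]
219 [ 57 124 125 122 127 125 124 126 123 123 128 122  87  88 103 108  82 100
  96]
220 [ 58 121 123 124 125 125 121 125 130 126 120 125  87  84 103 107  85  96
  99]
221 [ 46 120 122 127 127 127 126 127 125 127 128 123  86  94 105 104  83  96
  96]
222 [ 48 123 126 125 126 125 126 123 124 126 126 122  82  94 108 107  84 101
  97]
223 [ 45 122 123 127 124 122 129 125 124 123 123 128  86  88 109 106  81  98
  93]
224 [ 72 125 125 125 127 130 126 127 122 122 123 126  84  90 108 108  82 101
 
[... 3405 characters left out ...]
126)), (203, np.int64(127)), (204, np.int64(123)), (205, np.int64(122)), (206, np.int64(127)), (207, np.int64(122)), (208, np.int64(121)), (209, np.int64(121)), (210, np.int64(126)), (211, np.int64(116)), (212, np.int64(69)), (213, np.int64(43)), (214, np.int64(57)), (215, np.int64(91)), (216, np.int64(109)), (217, np.int64(105)), (218, np.int64(108)), (219, np.int64(107)), (220, np.int64(107)), (221, np.int64(107)), (222, np.int64(111)), (223, np.int64(84)), (224, np.int64(84)), (225, np.int64(101)), (226, np.int64(101)), (227, np.int64(97)), (228, np.int64(100)), (229, np.int64(100)), (230, np.int64(97)), (231, np.int64(98)), (232, np.int64(93)), (233, np.int64(135)), (234, np.int64(141))]
```

```bash
python3 - <<'E'
import cv2
s=cv2.imread("pics/side0.png");t=cv2.imread("pics/top0.png")
a=cv2.resize(s[140:220,160:250],None,fx=8,fy=7,interpolation=cv2.INTER_CUBIC)
a=cv2.convertScaleAbs(a,alpha=1.5);cv2.imwrite("pics/zs2.png",a[:600,:720])
a=cv2.resize(t[205:255,160:230],None,fx=11,fy=11,interpolation=cv2.INTER_CUBIC)
a=cv2.convertScaleAbs(a,alpha=1.5);cv2.imwrite("pics/zt2.png",a)
E
```

```text
(no output)
```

View pics/zs2.png

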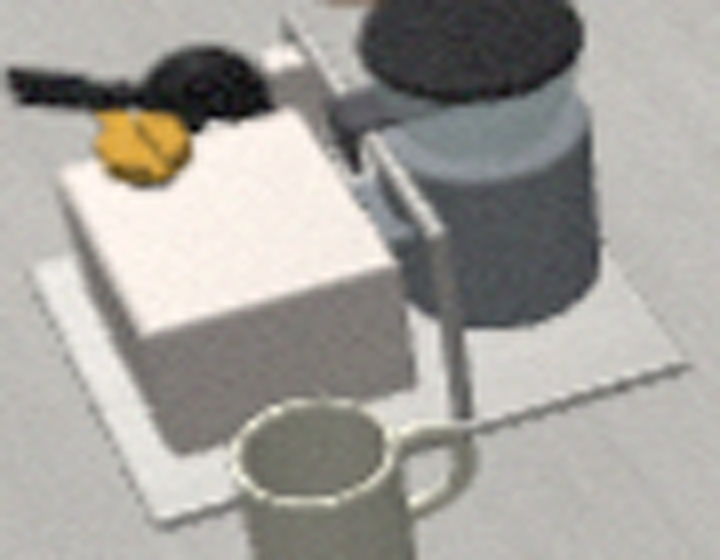

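View pics/zt2.png

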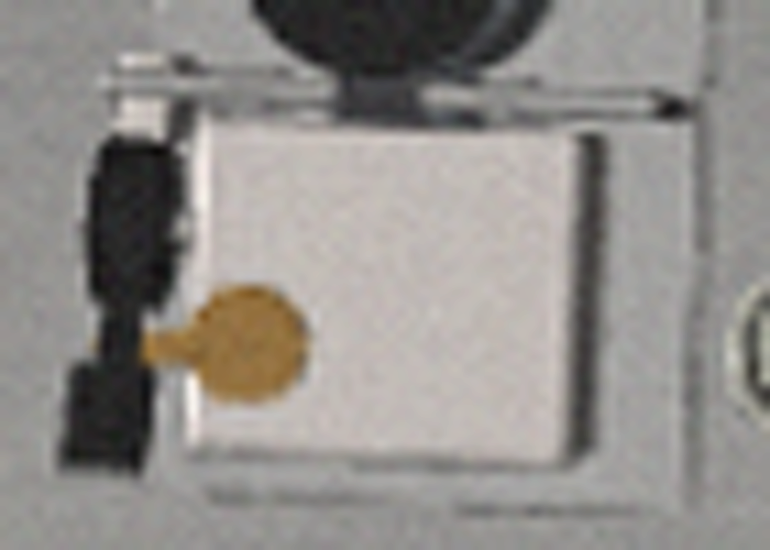

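```bash
python3 - <<'E'
from h import *
t=cv2.imread("pics/top0.png");g=cv2.GaussianBlur(cv2.cvtColor(t,cv2.COLOR_BGR2GRAY),(0,0),.6).astype(float)
def cross(v,th): # first falling crossing
    for i in range(len(v)-1):
        if v[i]>=th>v[i+1]: return i+(v[i]-th)/(v[i]-v[i+1])
fr=[(c,240+cross(g[240:250,c],112)) for c in range(188,209) if cross(g[240:250,c],112) is not None]
ri=[(205+cross(g[r,205:218],95),r) for r in range(220,244)]
bk=[(c,222-cross(g[222:208:-1,c],112)) for c in range(181,190)if cross(g[222:208:-1,c],112) is not None]
L={}
for n,pts in(("front",fr),("right",ri),("back",bk)):
    W=np.array([onz("top",p,.1)[:2] for p in pts]);vx,vy,x,y=cv2.fitLine(W.astype(np.float32),cv2.DIST_HUBER,0,.01,.01).ravel()
    L[n]=(np.array([vx,vy]),np.array([x,y]));print(n,len(pts),np.degrees(np.arctan2(vy,vx)),x,y)
yaws=[np.arctan2(*L["front"][0][::-1]),np.arctan2(*L["right"][0][::-1])]
# rail line: brass disc
hs=cv2.cvtColor(t,cv2.COLOR_BGR2HSV)
# head disc: circle fit to mask rows
m=((hs[...,0]>8)&(hs[...,0]<28)&(hs[...,1]>100)).astype(np.uint8);
d=np.zeros_like(m);d[225:246,176:192]=m[225:246,176:192]
d=cv2.morphologyEx(d,cv2.MORPH_OPEN,np.ones((5,5),np.uint8))
ys,xs=np.nonzero(d);print("disc",xs.mean(),ys.mean(),len(xs),onz("top",(xs.mean(),ys.mean()),.124))
s=cv2.imread("pics/side0.png");h=cv2.cvtColor(s,cv2.COLOR_BGR2HSV)
b,c,st=blob(s,((h[...,0]>8)&(h[...,0]<28)&(h[...,1]>100)).astype(np.uint8),(165,145,195,172));print(c)
print(tri(c,(xs.mean(),ys.mean())))
for yaw in (-1,-2,-3):
    a=np.radians(yaw);ex=np.array([np.cos(a),np.sin(a)]);ey=np.array([-ex[1],ex[0]])
    fo=L["front"][1];r=L["right"][1]
    # origin: front line at x=-60, right line at y=-70
    o=ex*(fo@ex+.06)+ey*(r@ey+.07); print(yaw,o,"screw",o-.02*ex+.045*ey,"paddle0",o-.0458*ex+.09*ey)
k=(g<55)&(g>0)
pd=np.zeros_like(m);pd[236:251,162:178]=(g[236:251,162:178]<60)
ys,xs=np.nonzero(pd);print("paddle px",xs.min(),xs.max(),ys.min(),ys.max(),xs.mean(),ys.mean(),onz("top",(xs.mean(),ys.mean()),.136))
E
```

```text
front 21 88.77651 0.3985986 0.21707419
right 24 -2.4133997 0.46539283 0.15914905
back 9 86.94325 0.512604 0.26263648
disc 181.96052631578948 235.94736842105263 76 [0.43643723 0.27032921 0.124     ]
[177.4952381  160.06666667]
(array([0.43675215, 0.27036301, 0.12316688]), [np.float64(0.3579926731259456), np.float64(0.3579926731259589)])
-1 [0.45882071 0.22927443] screw [0.43960911 0.27461662] paddle0 [0.4145984  0.32006004]
-2 [0.45906605 0.22941265] screw [0.44064871 0.27508323] paddle0 [0.41643491 0.32095623]
-3 [0.45933544 0.22956257] screw [0.44171797 0.27554762] paddle0 [0.41830844 0.32183621]
paddle px 166 173 236 247 169.5529411764706 241.89411764705883 [0.41383357 0.31628187 0.136     ]
```

```bash
python3 - <<'E'
from h import *
s=cv2.imread("pics/side0.png");t=cv2.imread("pics/top0.png")
c=np.array([.5505,-.194]);a=np.radians(21.6);ex=np.array([np.cos(a),np.sin(a)]);ey=np.array([-ex[1],ex[0]])
out=[]
for n,im,(x0,y0) in(("side",s,(240,228)),("top",t,(277,182))):
    z=cv2.resize(im[y0:y0+48,x0:x0+48],None,fx=8,fy=8,interpolation=cv2.INTER_CUBIC)
    for (w,h,zz,col) in((.034,.014,.12,(0,255,0)),(.064,.064,.04,(255,0,255))):
        P=np.array([(proj(n,[*(c+i*w/2*ex+j*h/2*ey),zz])-[x0,y0]+.5)*8 for i,j in((1,1),(1,-1),(-1,-1),(-1,1))])
        cv2.polylines(z,[P.astype(int)],True,col,1)
    out.append(z)
cv2.imwrite("pics/ov1.png",np.hstack(out))
E
```

```text
(no output)
```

View pics/ov1.png

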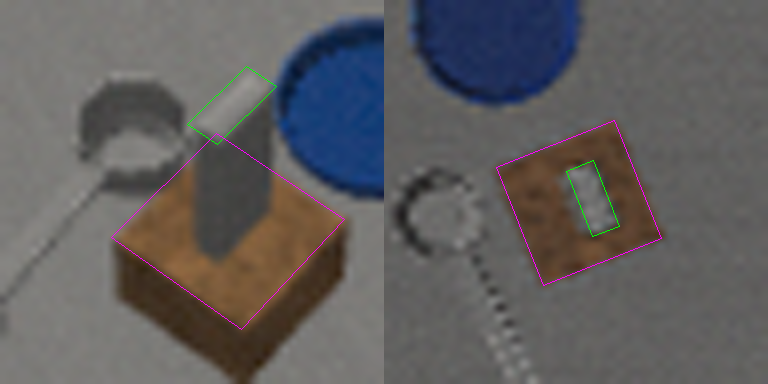

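```bash
cat >> h.py <<'E'
def go(pos,yawy_deg,st=None):
    """turn, shift in current tool axes for TCP pos, tool pointing straight down with tool y at world yaw"""
    st=st or ctrl.state();R0=R.from_quat(st["tcp_rot"]);a=np.radians(yawy_deg)
    y=np.array([np.cos(a),np.sin(a),0]);z=np.array([0,0,-1.]);x=np.cross(y,z)
    R1=R.from_matrix(np.c_[x,y,z]);rv=(R0.inv()*R1).as_rotvec();sh=R0.inv().apply(np.array(pos)-st["eef_pos"])
    print("t%.2f"%st["time"],"pos",st["eef_pos"].round(4),"yawy",np.degrees(np.arctan2(*R0.as_matrix()[:2,1][::-1])).round(1),"turn",rv.round(4).tolist(),"shift",sh.round(4).tolist(),"j",st["joints"].round(2),"F",st["ft_force"].round(1),"w",st["gripper_width"].round(4))
E
python3 - <<'E'
from h import *
go([.5505,-.194,.22],-68.4)
E
```

```text
Traceback (most recent call last):
  File "h.py", line 27, in go
    print("t%.2f"%st["time"],"pos",st["eef_pos"].round(4),"yawy",np.degrees(np.arctan2(*R0.as_matrix()[:2,1][::-1])).round(1),"turn",rv.round(4).tolist(),"shift",sh.round(4).tolist(),"j",st["joints"].round(2),"F",st["ft_force"].round(1),"w",st["gripper_width"].round(4))
                                                                                                                                                                                                                                                 ^^^^^^^^^^^^^^^^^^^^^^^^^
AttributeError: 'float' object has no attribute 'round'
```

```bash
sed -i 's/st\["gripper_width"\].round(4)/round(st["gripper_width"],4)/' h.py
python3 - <<'E'
from h import *
go([.5505,-.194,.22],-68.4)
E
```

```text
t0.10 pos [0.2086 0.5886 0.2215] yawy 70.5 turn [-0.0011, 0.002, 2.4238] shift [-0.5837, -0.6233, 0.0025] j [ 1.1   0.22  1.53  0.    1.39 -0.13] F [-0.1  0.  -0.9] w 0.0869
```

send_rows:
  motion:
    - [[0,0,1.2],[-0.29,-0.31,0],0.087]
    - [[0,0,1.2],[-0.29,-0.31,0],0.087]
    - [[0,0,1.2],[-0.29,-0.31,0],0.087]
    - [[0,0,1.2],[-0.29,-0.31,0],0.087]
    - [[0,0,1.2],[-0.29,-0.31,0],0.087]
    - [[0,0,1.2],[-0.29,-0.31,0],0.087]
    - [[0,0,1.2],[-0.29,-0.31,0],0.087]
    - [[0,0,1.2],[-0.29,-0.31,0],0.087]
    - [[0,0,1.2],[-0.29,-0.31,0],0.087]
    - [[0,0,1.2],[-0.29,-0.31,0],0.087]

```text
time: 0.93
eef_pos: [0.3751, 0.205, 0.2218]
tcp_rot: [0.699, 0.716, -0.001, 0.0]
ft_force: [1.2, 0.4, 0.4]
gripper_width: 0.087
```

```bash
python3 - <<'E'
from h import *
go([.5505,-.194,.20],-68.4)
E
```

```text
t0.93 pos [0.3751 0.205  0.2218] yawy 1.4 turn [0.0003, 0.0018, 1.2179] shift [-0.4031, 0.1657, 0.0223] j [ 0.32 -0.27  2.01 -0.    1.4   0.29] F [1.2 0.4 0.4] w 0.087
```

send_rows:
  motion:
    - [[0,0,1.218],[-0.403,0.166,0.022],0.087]
    - [[0,0,1.218],[-0.403,0.166,0.022],0.087]
    - [[0,0,1.218],[-0.403,0.166,0.022],0.087]
    - [[0,0,1.218],[-0.403,0.166,0.022],0.087]
    - [[0,0,1.218],[-0.403,0.166,0.022],0.087]
    - [[0,0,1.218],[-0.403,0.166,0.022],0.087]
    - [[0,0,1.218],[-0.403,0.166,0.022],0.087]
    - [[0,0,1.218],[-0.403,0.166,0.022],0.087]
    - [[0,0,1.218],[-0.403,0.166,0.022],0.087]
    - [[0,0,1.218],[-0.403,0.166,0.022],0.087]
    - [[0,0,1.218],[-0.403,0.166,0.022],0.087]
    - [[0,0,1.218],[-0.403,0.166,0.022],0.087]

```text
time: 1.93
eef_pos: [0.5512, -0.1982, 0.1992]
tcp_rot: [0.983, 0.185, -0.001, 0.001]
ft_force: [0.1, 0.6, 0.5]
gripper_width: 0.087
```

```bash
python3 - <<'E'
from h import *
go([.5505,-.194,.076],-68.4)
E
```

```text
t1.93 pos [ 0.5512 -0.1982  0.1992] yawy -68.7 turn [0.0018, 0.0022, -0.0045] shift [0.0011, -0.0044, 0.1232] j [-0.48  0.15  1.66 -0.    1.34  0.72] F [0.1 0.6 0.5] w 0.087
```

send_rows:
  motion:
    - [[0.002,0.002,-0.004],[0.001,-0.004,0.03],0.087]
    - [[0.002,0.002,-0.004],[0.001,-0.004,0.06],0.087]
    - [[0.002,0.002,-0.004],[0.001,-0.0044,0.09],0.087]
    - [[0.002,0.002,-0.004],[0.001,-0.0044,0.11],0.087]
    - [[0.002,0.002,-0.004],[0.001,-0.0044,0.123],0.087]
    - [[0.002,0.002,-0.004],[0.001,-0.0044,0.123],0.087]
    - [[0.002,0.002,-0.004],[0.001,-0.0044,0.123],0.087]

```text
time: 2.52
eef_pos: [0.5501, -0.1935, 0.0761]
tcp_rot: [0.982, 0.187, -0.001, -0.0]
ft_force: [0.0, 0.2, -0.3]
gripper_width: 0.0867
```

```bash
python3 - <<'E'
from h import *
go([.5505,-.194,.076],-68.4)
for n in ("side","top"):
    im=ctrl.get_image(n)[:,:,::-1]; cv2.imwrite(f"pics/{n}1.png",im)
    x0,y0=(240,215) if n=="side" else (270,180)
    z=cv2.resize(im[y0:y0+60,x0:x0+60],None,fx=6,fy=6,interpolation=cv2.INTER_CUBIC)
    o=z if n=="side" else np.hstack([o,z])
cv2.imwrite("pics/z1.png",o)
E
```

```text
t2.52 pos [ 0.5501 -0.1935  0.0761] yawy -68.4 turn [-0.0012, 0.0009, -0.0] shift [0.0002, 0.0006, 0.0001] j [-0.47  0.27  1.76  0.    1.11  0.72] F [ 0.   0.2 -0.3] w 0.0867
```

View pics/z1.png

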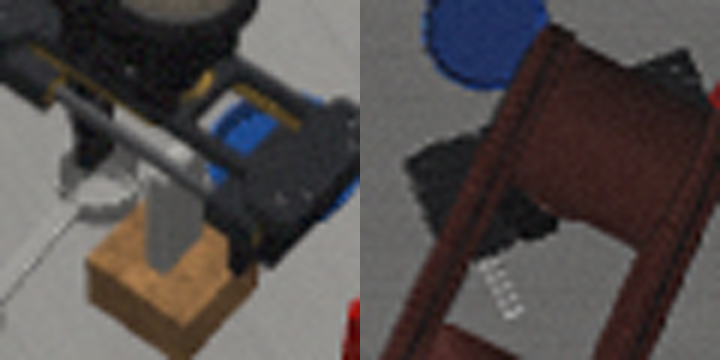

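The side crop shows the key (170,200) between the two open fingers. Closing the gripper.

send_rows:
  motion:
    - [[0,0,0],[0,0,0],0.0]
    - [[0,0,0],[0,0,0],0.0]
    - [[0,0,0],[0,0,0],0.0]
    - [[0,0,0],[0,0,0],0.0]
    - [[0,0,0],[0,0,0],0.0]
    - [[0,0,0],[0,0,0],0.0]
    - [[0,0,0],[0,0,0],0.0]
    - [[0,0,0],[0,0,0],0.0]

```text
time: 3.28
eef_pos: [0.5516, -0.1944, 0.078]
tcp_rot: [0.982, 0.187, 0.001, 0.001]
ft_force: [0.2, -1.2, 0.4]
gripper_width: 0.0416
```

send_rows:
  motion:
    - [[0,0,0],[0,0,0.001],0.0]
    - [[0,0,0],[0,0,0.001],0.0]
    - [[0,0,0],[0,0,0.001],0.0]
    - [[0,0,0],[0,0,0.001],0.0]
    - [[0,0,0],[0,0,0.001],0.0]
    - [[0,0,0],[0,0,0.001],0.0]
    - [[0,0,0],[0,0,0.001],0.0]
    - [[0,0,0],[0,0,0.001],0.0]

```text
time: 3.95
eef_pos: [0.5517, -0.1946, 0.077]
tcp_rot: [0.982, 0.187, 0.001, 0.001]
ft_force: [1.1, -1.4, -1.1]
gripper_width: 0.0136
```

```bash
python3 - <<'E'
from h import *
go([.5505,-.194,.076],-68.4); print(ctrl.state()["moment"],ctrl.state()["ft_force"])
E
```

```text
t3.95 pos [ 0.5517 -0.1946  0.077 ] yawy -68.4 turn [0.0022, -0.0016, -0.0002] shift [-0.0008, -0.001, 0.001] j [-0.47  0.27  1.76 -0.    1.11  0.72] F [ 1.1 -1.4 -1.1] w 0.0136
[-0.34546954 -0.00674705 -0.0205069 ] [ 1.13991019 -1.44669612 -1.13459745]
```

send_rows:
  motion:
    - [[0,0,0],[0,0,-0.01],0.0]
    - [[0,0,0],[0,0,-0.025],0.0]
    - [[0,0,0],[0,0,-0.045],0.0]
    - [[0,0,0],[0,0,-0.075],0.0]
    - [[0,0,0],[0,0,-0.105],0.0]
    - [[0,0,0],[0,0,-0.135],0.0]
    - [[0,0,0],[0,0,-0.155],0.0]
    - [[0,0,0],[0,0,-0.155],0.0]

```text
time: 4.62
eef_pos: [0.5537, -0.1954, 0.2383]
tcp_rot: [0.982, 0.187, 0.005, 0.004]
ft_force: [0.2, -0.9, -0.0]
gripper_width: 0.0141
```

```bash
python3 - <<'E'
from h import *
go([.437,.2715,.23],-2.2)
for n in ("side","top"):
    im=ctrl.get_image(n)[:,:,::-1]; cv2.imwrite(f"pics/{n}2.png",im)
    x0,y0=(225,170) if n=="side" else (260,170)
    z=cv2.resize(im[y0:y0+100,x0:x0+100],None,fx=4,fy=4,interpolation=cv2.INTER_CUBIC)
    o=z if n=="side" else np.hstack([o,z])
cv2.imwrite("pics/z2.png",o)
E
```

```text
t4.62 pos [ 0.5537 -0.1954  0.2383] yawy -68.4 turn [0.0123, -0.002, -1.1555] shift [0.0632, -0.4771, 0.0046] j [-0.47  0.11  1.62  0.    1.4   0.72] F [ 0.2 -0.9 -0. ] w 0.0141
```

View pics/z2.png

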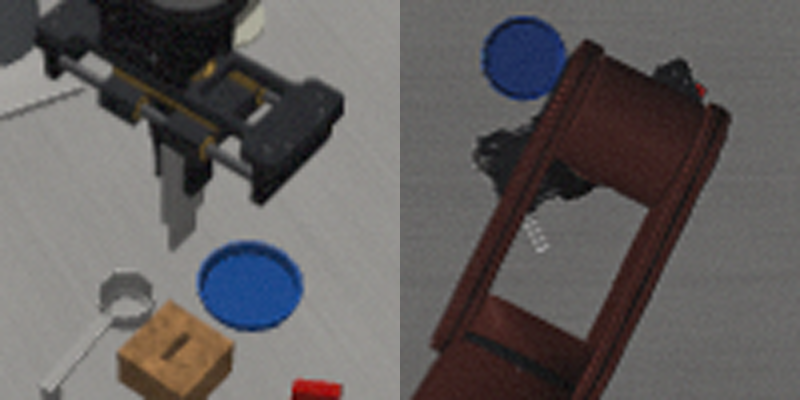

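The key is gripped and clear of the block; the empty slot shows at (175,347) in the left crop. Moving to above the screw.

send_rows:
  motion:
    - [[0.012,-0.002,-1.155],[0.063,-0.477,0.005],0.0]
    - [[0.012,-0.002,-1.155],[0.063,-0.477,0.005],0.0]
    - [[0.012,-0.002,-1.155],[0.063,-0.477,0.005],0.0]
    - [[0.012,-0.002,-1.155],[0.063,-0.477,0.005],0.0]
    - [[0.012,-0.002,-1.155],[0.063,-0.477,0.005],0.0]
    - [[0.012,-0.002,-1.155],[0.063,-0.477,0.005],0.0]
    - [[0.012,-0.002,-1.155],[0.063,-0.477,0.005],0.0]
    - [[0.012,-0.002,-1.155],[0.063,-0.477,0.005],0.0]
    - [[0.012,-0.002,-1.155],[0.063,-0.477,0.005],0.0]
    - [[0.012,-0.002,-1.155],[0.063,-0.477,0.005],0.0]
    - [[0.012,-0.002,-1.155],[0.063,-0.477,0.005],0.0]
    - [[0.012,-0.002,-1.155],[0.063,-0.477,0.005],0.0]

```text
time: 5.72
eef_pos: [0.4313, 0.2755, 0.2236]
tcp_rot: [0.72, 0.694, -0.003, -0.005]
ft_force: [-0.3, 0.1, -1.4]
gripper_width: 0.0137
```

```bash
python3 - <<'E'
from h import *
go([.437,.2715,.20],-2.2)
E
```

```text
t5.72 pos [0.4313 0.2755 0.2236] yawy -2.1 turn [-0.0117, -0.0027, 0.002] shift [-0.0038, 0.0061, 0.0235] j [ 0.41 -0.05  1.81  0.01  1.39  0.44] F [-0.3  0.1 -1.4] w 0.0137
```

send_rows:
  motion:
    - [[-0.012,-0.003,0.002],[-0.004,0.006,0.012],0.0]
    - [[-0.012,-0.003,0.002],[-0.004,0.006,0.022],0.0]
    - [[-0.012,-0.003,0.002],[-0.004,0.006,0.0235],0.0]
    - [[-0.012,-0.003,0.002],[-0.004,0.006,0.0235],0.0]
    - [[-0.012,-0.003,0.002],[-0.004,0.006,0.0235],0.0]

```text
time: 6.13
eef_pos: [0.4368, 0.2704, 0.1993]
tcp_rot: [0.721, 0.693, -0.001, -0.0]
ft_force: [-0.2, -0.2, -0.9]
gripper_width: 0.0138
```

```bash
python3 - <<'E'
from h import *
go([.437,.2715,.20],-2.2)
im=ctrl.get_image("side")[:,:,::-1]; cv2.imwrite("pics/side3.png",im)
z=cv2.resize(im[100:200,130:230],None,fx=6,fy=6,interpolation=cv2.INTER_CUBIC)
cv2.imwrite("pics/z3.png",cv2.convertScaleAbs(z,alpha=1.4))
E
```

```text
t6.13 pos [0.4368 0.2704 0.1993] yawy -2.3 turn [-0.0013, 0.0011, -0.0015] shift [0.0011, 0.0002, -0.0007] j [ 0.4  -0.03  1.84 -0.    1.33  0.44] F [-0.2 -0.2 -0.9] w 0.0138
```

View pics/z3.png

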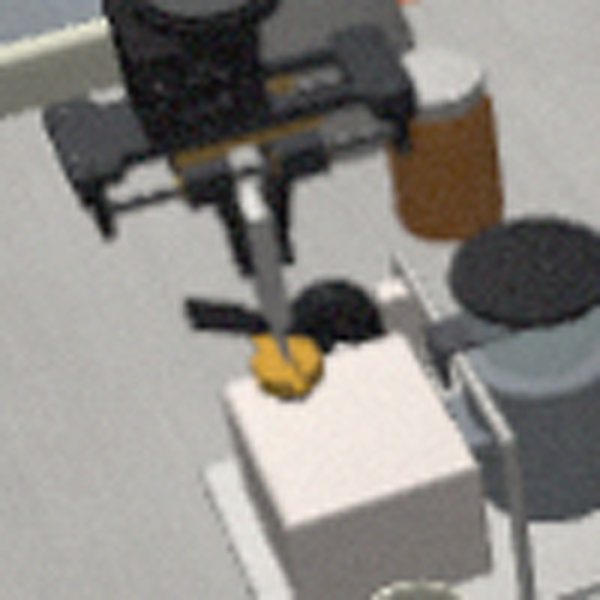

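```bash
python3 - <<'E'
from h import *
im=cv2.imread("pics/side3.png");im0=cv2.imread("pics/side0.png")
x0,y0,k=160,140,12;out=[]
a=np.radians(-2.2);ex=np.array([np.cos(a),np.sin(a)]);ey=np.array([-ex[1],ex[0]])
for I in(im0,im):
    z=cv2.convertScaleAbs(cv2.resize(I[y0:y0+33,x0:x0+33],None,fx=k,fy=k,interpolation=cv2.INTER_CUBIC),alpha=1.5)
    z2=z.copy()
    c=np.array([.437,.2715])
    f=lambda p:tuple(((p-[x0,y0]+.5)*k).astype(int))
    for s in(-.004,.004):
        cv2.line(z,f(proj("side",[*(c+s*ex+.02*ey),.124])),f(proj("side",[*(c+s*ex-.02*ey),.124])),(255,0,255),1)
    P=np.array([f(proj("side",[*(c+.02*np.array([np.cos(q),np.sin(q)])),.124])) for q in np.linspace(0,6.28,30)]);cv2.polylines(z,[P],True,(0,255,0),1)
    if I is im:
        t=np.array([.4368,.2704]);
        for j in(-.002,.002): cv2.line(z,f(proj("side",[*(t+j*ex+.013*ey),.132])),f(proj("side",[*(t+j*ex-.013*ey),.132])),(255,255,0),1)
    out.append(z)
cv2.imwrite("pics/ov3.png",np.hstack(out))
E
```

```text
(no output)
```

View pics/ov3.png

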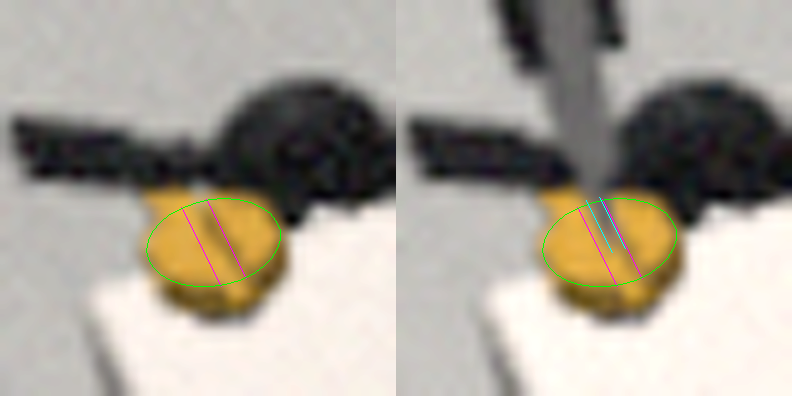

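```bash
python3 - <<'E'
from h import *
g=cv2.imread("pics/side0.png")[:,:,2].astype(int)
for y in range(154,168): print(y,g[y,170:187])
for dx in(-.022,-.02,-.004,.004,.02): print(dx,[proj("side",[.437+dx,.2715-.0022*0+yy,.124]).round(2).tolist() for yy in(.01,0,-.01)])
E
```

```text
154 [30 17 22 15 20 16 25 11 24 19 12 17 21 19 16 15 26]
155 [60 45 38 45 62 52 73 60 32 36 26 19 17 15 15 19 13]
156 [112  92 114 127 130 136 129 127 123 109 100  78  42  19  27  18  18]
157 [129 122 113 138 150 153 131 121 142 139 137 133  82  32  24  47 121]
158 [128 129 113 135 146 150 140 103 129 148 147 146 113  58  13  96 141]
159 [125 124 133 145 150 148 147 115 113 142 147 147 143 104 126 153 160]
160 [126 120 139 148 148 149 147 140 115 114 141 147 129  94 152 166 169]
161 [128 114 115 141 147 149 149 148 140 108 135 135 102  83 152 168 170]
162 [125 130 114 128 144 148 145 147 148 128 112  99  79  83 151 167 169]
163 [152 161 149 115 100 118 122 126 132 140 115  80  65 117 160 166 166]
164 [166 171 156 106  65  75  85  82  90 134 119  89 116 154 168 171 168]
165 [170 171 164 138 101  82  73  78  72  90  80  93 145 165 166 168 170]
166 [170 168 170 163 155 149 102  73  70  86  91 136 166 168 167 166 169]
167 [168 169 171 169 170 171 157 148 147 149 151 165 169 168 168 167 168]
-0.022 [[170.59, 160.03], [171.5, 161.65], [172.42, 163.28]]
-0.02 [[171.12, 159.86], [172.03, 161.47], [172.95, 163.1]]
-0.004 [[175.33, 158.45], [176.26, 160.05], [177.2, 161.67]]
0.004 [[177.43, 157.75], [178.37, 159.34], [179.31, 160.95]]
0.02 [[181.6, 156.36], [182.56, 157.94], [183.52, 159.54]]
```

```bash
python3 - <<'E'
from h import *
I=cv2.imread("pics/side3.png").astype(int);sat=I[...,2]-I[...,0]
for y in range(148,168): print(y,sat[y,170:187],I[y,172:184,2])
a=np.radians(-2.3);ex=np.array([np.cos(a),np.sin(a)]);ey=np.array([-ex[1],ex[0]]);t=np.array([.4368,.2704])
for z in(.1323,.145,.16):
  for i,j in((-2,13),(2,13),(-2,-13),(2,-13)): print(z,i,j,proj("side",[*(t+i*ex/1e3+j*ey/1e3),z]).round(2))
E
```

```text
148 [ 1  4  2  1  0  1  2  3  3  3  1 -5  0 -3 -1 -2 -2] [ 96  70  71  72  72  90 119 111  73  38  37  38]
149 [ 4  4  6  1  2  0  0  3  5  1 -1 -2  0 -3 -4 -3  1] [108  75  74  71  75  85 101  76  39  30  36  29]
150 [  2   3   3   1   0   2   2   2   1  -4  -8  -6  -2  -4  -2 -11  -3] [118  84  73  73  72  76  63  33  24  20  32  27]
151 [ 2  3  3  3  3  2  2  3 -2  1 -5 -1 -2  2 -8 -1  0] [87 78 73 73 73 73 48 26 26 26 27 22]
152 [-3 -2  3  1  1  2  1  0  1 -1 -7  1 -7 -2  0 -1  6] [40 48 66 72 75 72 53 29 24 23 14 20]
153 [-13  -4  -3  -7   2   2   3   3  -2  -6  -2  -4   5  -1   0  -2   5] [27 18 50 68 72 72 51 24 20 21 23 11]
154 [ 0 -2  1 -6 -3  1  1  2 -1  1 -4  2 -2  3 -7 -5  4] [28 12 23 59 69 62 42 23 20 15 14 15]
155 [ 3  1 17 14 35 10  3 -2  1 19  2 -5 -3 -4 -8 -3 -1] [38 44 62 69 68 47 36 39 29 10 12 17]
156 [ 3 12 69 95 91 59 15 20 67 69 64 48 21 -6  1 -3 -4] [117 131 132 110  79  79 115 109 101  82  39  16]
157 [  6   6  31  91 106  95  36   9  81 102 102  95  52   6   0   1   5] [115 144 155 145 101  75 136 144 140 135  83  27]
158 [  5   4  24  85 106 107  62  12  6
[... 768 characters left out ...]
07  67  78  86  89  95 136 122  91 118 155]
165 [12 11 14 16 25 48 47 53 48 63 52 18 13 13 13 15 11] [168 144 104  84  73  83  77  94  86  91 152 172]
166 [13 13 12 13 14 16 12 20 10  7  6 11 13 12 12 10 11] [172 169 158 155 107  75  71  89  89 144 170 172]
167 [13 14 12 11 14 12 11  9  9 10 13 12 12 12 13 13 13] [175 173 175 174 160 152 154 154 157 170 173 171]
0.1323 -2 13 [175.38 156.18]
0.1323 2 13 [176.45 155.86]
0.1323 -2 -13 [177.54 160.45]
0.1323 2 -13 [178.62 160.12]
0.145 -2 13 [174.79 153.47]
0.145 2 13 [175.87 153.15]
0.145 -2 -13 [176.96 157.74]
0.145 2 -13 [178.05 157.41]
0.16 -2 13 [174.08 150.22]
0.16 2 13 [175.17 149.9 ]
0.16 -2 -13 [176.26 154.48]
0.16 2 -13 [177.36 154.15]
```

send_rows:
  motion:
    - [[-0.001,0.001,-0.001],[0.001,0.001,0.002],0.0]
    - [[-0.001,0.001,-0.001],[0.001,0.0012,0.005],0.0]
    - [[-0.001,0.001,-0.001],[0.001,0.0012,0.008],0.0]
    - [[-0.001,0.001,-0.001],[0.001,0.0012,0.01],0.0]
    - [[-0.001,0.001,-0.001],[0.001,0.0012,0.012],0.0]

```text
time: 6.6
eef_pos: [0.4384, 0.2713, 0.1877]
tcp_rot: [0.721, 0.693, 0.0, 0.0]
ft_force: [0.2, 0.1, -1.3]
gripper_width: 0.0139
```

```bash
python3 - <<'E'
from h import *
go([.438,.2715,.183],-2.2);print(ctrl.state()["moment"])
E
```

```text
t6.60 pos [0.4384 0.2713 0.1877] yawy -2.2 turn [0.0008, -0.0005, -0.0008] shift [0.0001, -0.0005, 0.0047] j [ 0.4  -0.02  1.85  0.    1.31  0.44] F [ 0.2  0.1 -1.3] w 0.0139
[-0.09003678  0.11393413 -0.03305884]
```

send_rows:
  motion:
    - [[0,0,0],[0,0,0.002],0.0]
    - [[0,0,0],[0,0,0.004],0.0]
    - [[0,0,0],[0,0,0.005],0.0]
    - [[0,0,0],[0,0,0.005],0.0]

```text
time: 6.93
eef_pos: [0.4382, 0.2713, 0.1823]
tcp_rot: [0.721, 0.693, 0.0, 0.0]
ft_force: [0.2, 0.6, -0.9]
gripper_width: 0.0141
```

```bash
python3 - <<'E'
from h import *
go([.438,.2715,.183],-2.2);print(ctrl.state()["moment"])
im=ctrl.get_image("side")[:,:,::-1]; cv2.imwrite("pics/side4.png",im)
z=cv2.resize(im[130:190,150:210],None,fx=9,fy=9,interpolation=cv2.INTER_CUBIC)
cv2.imwrite("pics/z4.png",cv2.convertScaleAbs(z,alpha=1.4))
E
```

```text
t6.93 pos [0.4382 0.2713 0.1823] yawy -2.2 turn [0.0002, -0.0002, -0.0007] shift [0.0002, -0.0002, -0.0007] j [ 0.4  -0.01  1.85  0.    1.3   0.44] F [ 0.2  0.6 -0.9] w 0.0141
[-0.0653176   0.05312313  0.01701457]
```

View pics/z4.png

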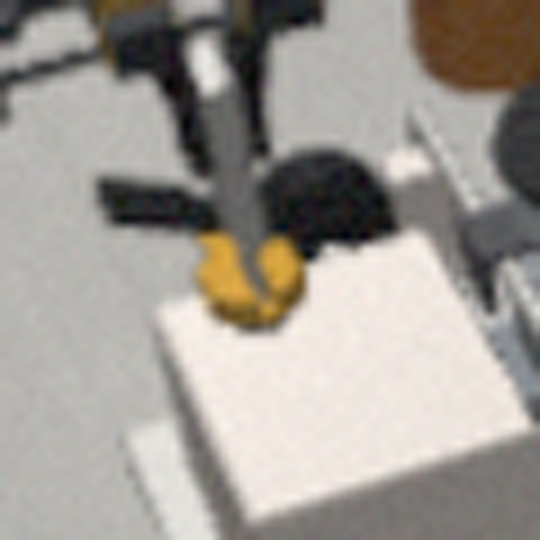

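The blade is down in the slot, with the brass head around (250,280) and the key entering it. Turning anticlockwise, which is negative about tool z.

send_rows:
  motion:
    - [[0,0,-0.09],[0,0,0],0.0]
    - [[0,0,-0.18],[0,0,0],0.0]
    - [[0,0,-0.27],[0,0,0],0.0]
    - [[0,0,-0.36],[0,0,0],0.0]
    - [[0,0,-0.45],[0,0,0],0.0]
    - [[0,0,-0.54],[0,0,0],0.0]
    - [[0,0,-0.63],[0,0,0],0.0]
    - [[0,0,-0.72],[0,0,0],0.0]
    - [[0,0,-0.72],[0,0,0],0.0]

```text
time: 7.73
eef_pos: [0.4378, 0.2712, 0.1826]
tcp_rot: [0.429, 0.903, -0.0, -0.0]
ft_force: [-2.1, -1.5, 1.4]
gripper_width: 0.0142
```

```bash
python3 - <<'E'
from h import *
go([.438,.2715,.1825],87);print(ctrl.state()["moment"])
E
```

```text
t7.73 pos [0.4378 0.2712 0.1826] yawy 39.2 turn [-0.0006, -0.0005, -0.8343] shift [0.0001, 0.0004, 0.0001] j [ 0.4  -0.01  1.85  0.    1.3  -0.28] F [-2.1 -1.5  1.4] w 0.0142
[-0.306467    0.59708359 -0.05728326]
```

send_rows:
  motion:
    - [[0,0,-0.09],[0,0,0],0.0]
    - [[0,0,-0.18],[0,0,0],0.0]
    - [[0,0,-0.27],[0,0,0],0.0]
    - [[0,0,-0.36],[0,0,0],0.0]
    - [[0,0,-0.45],[0,0,0],0.0]
    - [[0,0,-0.54],[0,0,0],0.0]
    - [[0,0,-0.63],[0,0,0],0.0]
    - [[0,0,-0.71],[0,0,0],0.0]
    - [[0,0,-0.78],[0,0,0],0.0]
    - [[0,0,-0.78],[0,0,0],0.0]

```text
time: 8.57
eef_pos: [0.4376, 0.271, 0.1826]
tcp_rot: [0.053, 0.999, -0.0, -0.001]
ft_force: [-1.8, -0.8, -1.2]
gripper_width: 0.0137
```

```bash
python3 - <<'E'
from h import *
go([.438,.2715,.1825],90);print(ctrl.state()["moment"])
im=ctrl.get_image("side")[:,:,::-1]; cv2.imwrite("pics/side5.png",im)
z=cv2.resize(im[130:190,150:210],None,fx=9,fy=9,interpolation=cv2.INTER_CUBIC)
cv2.imwrite("pics/z5.png",cv2.convertScaleAbs(z,alpha=1.4))
E
```

```text
t8.57 pos [0.4376 0.271  0.1826] yawy 83.9 turn [-0.0008, -0.0011, -0.1069] shift [-0.0003, 0.0005, 0.0001] j [ 0.4  -0.01  1.85 -0.    1.3  -1.06] F [-1.8 -0.8 -1.2] w 0.0137
[-0.33094896  0.31386366 -0.02892528]
```

View pics/z5.png

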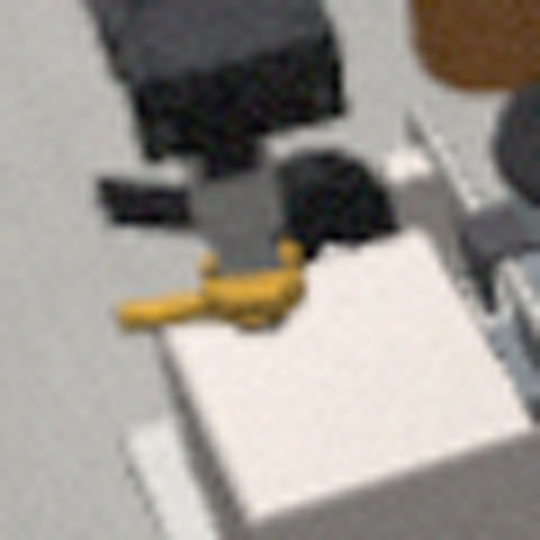

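The tongue now points to the front, from (205,300) to (120,315). I'll turn a little further to be sure it reaches the stop.

send_rows:
  motion:
    - [[0,0,-0.04],[0,0,0],0.0]
    - [[0,0,-0.08],[0,0,0],0.0]
    - [[0,0,-0.11],[0,0,0],0.0]
    - [[0,0,-0.11],[0,0,0],0.0]

```text
time: 8.95
eef_pos: [0.4376, 0.2709, 0.1825]
tcp_rot: [0.002, 1.0, -0.0, -0.001]
ft_force: [-0.3, -0.8, 0.3]
gripper_width: 0.0138
```

```bash
python3 - <<'E'
from h import *
go([.438,.2715,.1825],83);print(ctrl.state()["moment"])
E
```

```text
t8.95 pos [0.4376 0.2709 0.1825] yawy 89.8 turn [-0.001, -0.0011, 0.1189] shift [-0.0004, 0.0006, 0.0] j [ 0.4  -0.01  1.85 -0.    1.3  -1.17] F [-0.3 -0.8  0.3] w 0.0138
[-0.26758734  0.31339615 -0.25759481]
```

send_rows:
  motion:
    - [[0,0,0.06],[0,0,0],0.0]
    - [[0,0,0.12],[0,0,0],0.0]
    - [[0,0,0.12],[0,0,-0.003],0.0]
    - [[0,0,0.12],[0,0,-0.008],0.0]
    - [[0,0,0.12],[0,0,-0.015],0.0]
    - [[0,0,0.12],[0,0,-0.03],0.0]
    - [[0,0,0.12],[0,0,-0.05],0.0]
    - [[0,0,0.12],[0,0,-0.05],0.0]

```text
time: 9.62
eef_pos: [0.44, 0.272, 0.2375]
tcp_rot: [0.061, 0.998, 0.001, 0.003]
ft_force: [1.2, 0.7, -0.4]
gripper_width: 0.0138
```

```bash
python3 - <<'E'
from h import *
go([.4085,.3173,.232],-2.2);print(ctrl.state()["moment"])
im=ctrl.get_image("side")[:,:,::-1]; cv2.imwrite("pics/side6.png",im)
z=cv2.resize(im[110:190,140:220],None,fx=7,fy=7,interpolation=cv2.INTER_CUBIC)
cv2.imwrite("pics/z6.png",cv2.convertScaleAbs(z,alpha=1.4))
E
```

```text
t9.62 pos [0.44   0.272  0.2375] yawy 83.0 turn [0.0065, 0.0023, 1.4863] shift [0.0369, 0.0411, 0.0054] j [ 0.4  -0.05  1.79 -0.    1.4  -1.05] F [ 1.2  0.7 -0.4] w 0.0138
[ 0.05005319 -0.03871961  0.00859599]
```

View pics/z6.png

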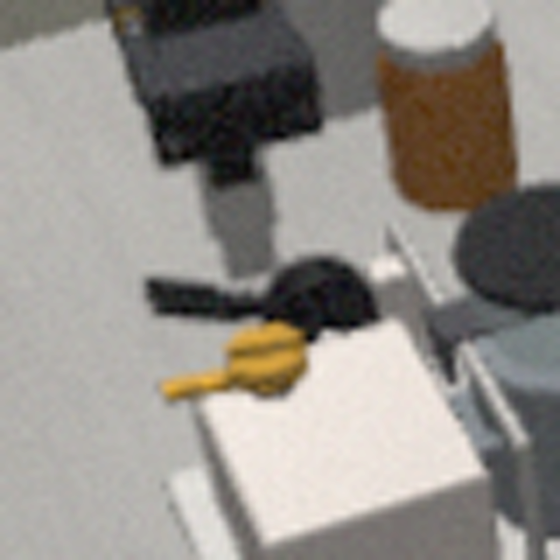

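```bash
python3 - <<'E'
from h import *
a=np.radians(83-90);ex=np.array([np.cos(a),np.sin(a)])
for i in(-.013,.013): print((proj("side",[.44+i*ex[0],.272+i*ex[1],.1705])-[140,110]+.5)*7)
E
```

```text
[229.49350318 284.99590824]
[280.40814429 272.62401103]
```

send_rows:
  motion:
    - [[0.006,0.002,0.12],[0.006,0.006,0.002],0.0]
    - [[0.006,0.002,0.24],[0.012,0.012,0.004],0.0]
    - [[0.006,0.002,0.36],[0.018,0.018,0.005],0.0]
    - [[0.006,0.002,0.48],[0.024,0.024,0.005],0.0]
    - [[0.006,0.002,0.6],[0.03,0.03,0.005],0.0]
    - [[0.006,0.002,0.72],[0.037,0.041,0.005],0.0]
    - [[0.006,0.002,0.84],[0.037,0.041,0.005],0.0]
    - [[0.006,0.002,0.96],[0.037,0.041,0.005],0.0]
    - [[0.006,0.002,1.08],[0.037,0.041,0.005],0.0]
    - [[0.006,0.002,1.2],[0.037,0.041,0.005],0.0]
    - [[0.006,0.002,1.32],[0.037,0.041,0.005],0.0]
    - [[0.006,0.002,1.44],[0.037,0.041,0.005],0.0]

```text
time: 10.67
eef_pos: [0.4074, 0.3168, 0.2293]
tcp_rot: [0.706, 0.708, -0.001, -0.0]
ft_force: [0.8, -0.2, -0.7]
gripper_width: 0.0137
```

```bash
python3 - <<'E'
from h import *
go([.4085,.3173,.215],-2.2)
E
```

```text
t10.67 pos [0.4074 0.3168 0.2293] yawy 0.1 turn [-0.0021, 0.0014, 0.0405] shift [0.0005, 0.0012, 0.0143] j [ 0.51 -0.04  1.8  -0.    1.39  0.51] F [ 0.8 -0.2 -0.7] w 0.0137
```

send_rows:
  motion:
    - [[-0.002,0.001,0.04],[0.0005,0.001,0.007],0.0]
    - [[-0.002,0.001,0.04],[0.0005,0.001,0.012],0.0]
    - [[-0.002,0.001,0.04],[0.0005,0.001,0.014],0.0]
    - [[-0.002,0.001,0.04],[0.0005,0.001,0.014],0.0]

```text
time: 11.0
eef_pos: [0.4076, 0.3169, 0.2138]
tcp_rot: [0.72, 0.694, -0.001, -0.0]
ft_force: [-0.3, -0.4, -1.7]
gripper_width: 0.0137
```

```bash
python3 - <<'E'
from h import *
go([.4085,.3173,.144],-2.2)
o=[]
for n,x0,y0 in (("side",135,110),("top",140,200)):
    im=ctrl.get_image(n)[:,:,::-1]; cv2.imwrite(f"pics/{n}7.png",im)
    o.append(cv2.convertScaleAbs(cv2.resize(im[y0:y0+66,x0:x0+66],None,fx=6,fy=6,interpolation=cv2.INTER_CUBIC),alpha=1.4))
cv2.imwrite("pics/z7.png",np.hstack(o))
E
```

```text
t11.00 pos [0.4076 0.3169 0.2138] yawy -2.1 turn [-0.0021, 0.0016, 0.0022] shift [0.0006, 0.001, 0.0698] j [ 0.51 -0.03  1.81 -0.    1.36  0.54] F [-0.3 -0.4 -1.7] w 0.0137
```

View pics/z7.png

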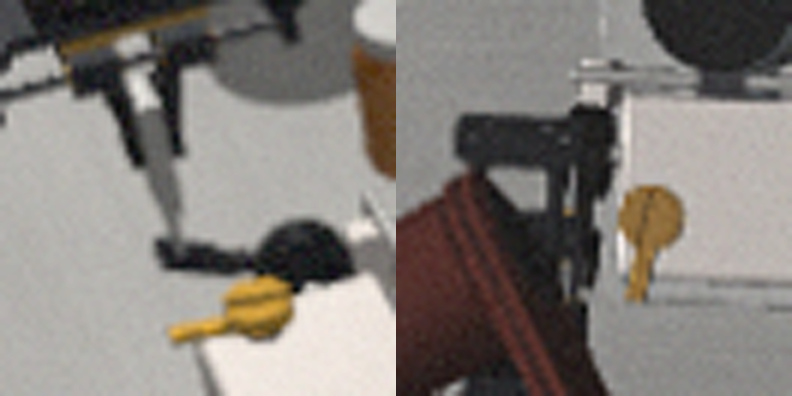

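The key tip sits over the paddle (side crop 180,245), and the tongue is out to the front (top crop 637,300). Pressing down.

send_rows:
  motion:
    - [[-0.002,0.002,0.002],[0.0006,0.001,0.006],0.0]
    - [[-0.002,0.002,0.002],[0.0006,0.001,0.012],0.0]
    - [[-0.002,0.002,0.002],[0.0006,0.001,0.018],0.0]
    - [[-0.002,0.002,0.002],[0.0006,0.001,0.024],0.0]
    - [[-0.002,0.002,0.002],[0.0006,0.001,0.03],0.0]
    - [[-0.002,0.002,0.002],[0.0006,0.001,0.036],0.0]
    - [[-0.002,0.002,0.002],[0.0006,0.001,0.04],0.0]
    - [[-0.002,0.002,0.002],[0.0006,0.001,0.04],0.0]

```text
time: 11.77
eef_pos: [0.4086, 0.3177, 0.1739]
tcp_rot: [0.721, 0.693, 0.0, -0.0]
ft_force: [-1.1, 1.1, 3.7]
gripper_width: 0.0141
```

```bash
python3 - <<'E'
from h import *
go([.4085,.3173,.144],-2.2)
E
```

```text
t11.77 pos [0.4086 0.3177 0.1739] yawy -2.2 turn [0.0001, -0.001, -0.0003] shift [-0.0004, -0.0001, 0.0299] j [0.51 0.   1.86 0.   1.28 0.55] F [-1.1  1.1  3.7] w 0.0141
```

send_rows:
  motion:
    - [[0,0,0],[0,0,0.005],0.0]
    - [[0,0,0],[0,0,0.01],0.0]
    - [[0,0,0],[0,0,0.015],0.0]
    - [[0,0,0],[0,0,0.02],0.0]
    - [[0,0,0],[0,0,0.025],0.0]
    - [[0,0,0],[0,0,0.029],0.0]
    - [[0,0,0],[0,0,0.03],0.0]
    - [[0,0,0],[0,0,0.03],0.0]
    - [[0,0,0],[0,0,0.03],0.0]

```text
time: 12.52
eef_pos: [0.4087, 0.3177, 0.144]
tcp_rot: [0.721, 0.693, 0.0, -0.0]
ft_force: [0.1, -1.0, 4.6]
gripper_width: 0.0138
```

```bash
python3 - <<'E'
from h import *
go([.4085,.3173,.144],-2.2)
o=[]
for n,x0,y0 in (("side",135,110),("top",140,200)):
    im=ctrl.get_image(n)[:,:,::-1]; cv2.imwrite(f"pics/{n}8.png",im)
    o.append(cv2.convertScaleAbs(cv2.resize(im[y0:y0+66,x0:x0+66],None,fx=6,fy=6,interpolation=cv2.INTER_CUBIC),alpha=1.6))
cv2.imwrite("pics/z8.png",np.hstack(o))
E
```

```text
t12.52 pos [0.4087 0.3177 0.144 ] yawy -2.2 turn [0.0001, -0.001, -0.0004] shift [-0.0004, -0.0002, 0.0] j [0.51 0.03 1.88 0.   1.22 0.55] F [ 0.1 -1.   4.6] w 0.0138
```

View pics/z8.png

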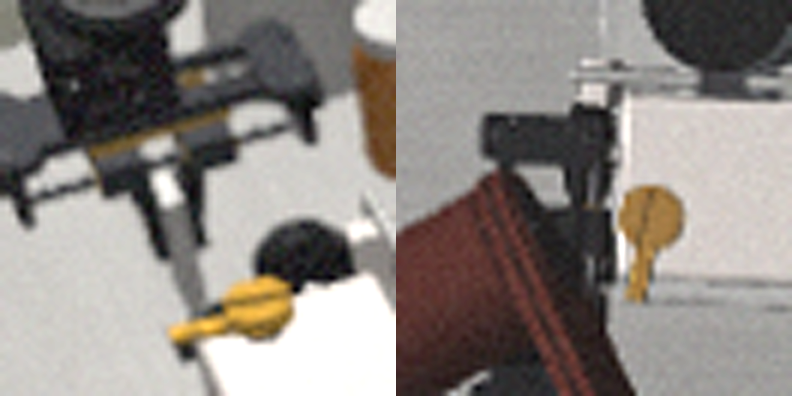

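```bash
python3 - <<'E'
from h import *
a=np.radians(-2.2);ex=np.array([np.cos(a),np.sin(a),0]);ey=np.array([-ex[1],ex[0],0]);O=np.array([.4563,.2255,0])
for d in(.6,.7,.825,.95):
    s=.45-d
    def P(l,y,n): return O+ex*(.02-l*np.cos(s)+n*np.sin(s))+ey*y+np.array([0,0,.1+l*np.sin(s)+n*np.cos(s)])
    print(d,[((proj("side",P(.095,y,n))-[135,110]+.5)*6).round(0).tolist() for y in(.075,.105) for n in(.004,-.004)])
s=O-.049*ex
print("blade tip",[((proj("side",np.array([.4087,.3177,.077])+i*ey)-[135,110]+.5)*6).round(0).tolist() for i in(-.013,.013)])
im=cv2.imread("pics/side8.png");z=cv2.resize(im[145:178,155:195],None,fx=18,fy=18,interpolation=cv2.INTER_CUBIC);cv2.imwrite("pics/z9.png",cv2.convertScaleAbs(z,alpha=1.6))
E
```

```text
0.6 [[168.0, 341.0], [172.0, 350.0], [154.0, 312.0], [159.0, 321.0]]
0.7 [[173.0, 351.0], [178.0, 359.0], [160.0, 322.0], [165.0, 330.0]]
0.825 [[181.0, 363.0], [188.0, 371.0], [168.0, 334.0], [175.0, 342.0]]
0.95 [[192.0, 374.0], [200.0, 380.0], [178.0, 345.0], [186.0, 351.0]]
blade tip [[207.0, 342.0], [195.0, 317.0]]
```

View pics/z9.png

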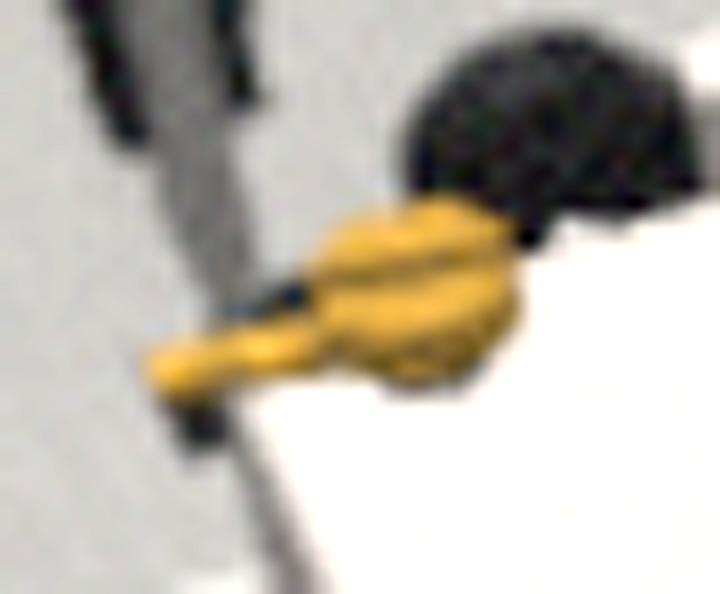

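```bash
python3 - <<'E'
from h import *
a=np.radians(-2.2);ex=np.array([np.cos(a),np.sin(a),0]);ey=np.array([-ex[1],ex[0],0]);O=np.array([.4563,.2255,0])
def P(d,l,y,n):
    s=.45-d; return O+ex*(.02-l*np.cos(s)+n*np.sin(s))+ey*y+np.array([0,0,.1+l*np.sin(s)+n*np.cos(s)])
out=[]
for f,ds in(("side0",[0]),("side8",[.7,.825,.95])):
    im=cv2.imread(f"pics/{f}.png");x0,y0,k=150,140,10
    z=cv2.convertScaleAbs(cv2.resize(im[y0:y0+38,x0:x0+38],None,fx=k,fy=k,interpolation=cv2.INTER_CUBIC),alpha=2)
    for d,col in zip(ds,((0,255,0),(255,0,255),(255,255,0))):
        for n in(.004,-.004):
            Q=np.array([(proj("side",P(d,l,y,n))-[x0,y0]+.5)*k for l,y in((.055,.075),(.095,.075),(.095,.105),(.055,.105))]).astype(int)
            cv2.polylines(z,[Q],True,col,1)
    out.append(z)
cv2.imwrite("pics/ov9.png",np.hstack(out))
E
```

```text
(no output)
```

View pics/ov9.png

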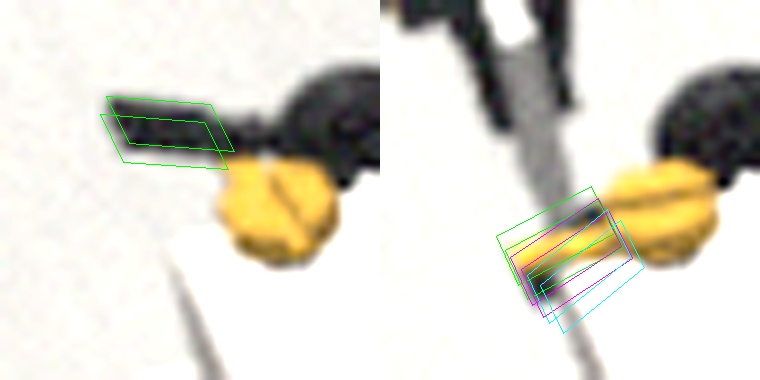

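send_rows:
  motion:
    - [[0,0,0],[0,0,0.0005],0.0]
    - [[0,0,0],[0,0,0.0005],0.0]
    - [[0,0,0],[0,0,0.0005],0.0]
    - [[0,0,0],[0,0,0.0005],0.0]
    - [[0,0,0],[0,0,0.0005],0.0]
    - [[0,0,0],[0,0,0.0005],0.0]

```text
time: 13.12
eef_pos: [0.4088, 0.3177, 0.1437]
tcp_rot: [0.721, 0.693, 0.001, -0.0]
ft_force: [-0.5, -0.1, 5.0]
gripper_width: 0.0137
```

```bash
python3 - <<'E'
from h import *
for i in range(4):
    im=ctrl.get_image("side");s=ctrl.state();print(s["eef_pos"].round(4),s["ft_force"].round(2),abs(s["dq"]).max().round(3),s["gripper_width"])
cv2.imwrite("pics/side10.png",im[:,:,::-1])
a=cv2.imread("pics/side8.png").astype(int);print(np.abs(a-im[:,:,::-1].astype(int))[145:178,155:195].mean())
s0=cv2.imread("pics/side0.png");b=im[:,:,::-1]
z=np.hstack([cv2.resize(q[120:300,140:320],(400,400)) for q in(s0,b)]);cv2.imwrite("pics/z10.png",z)
E
```

```text
[0.4088 0.3177 0.1437] [-0.26 -0.04  4.85] 0.002 0.013852516637165968
[0.4088 0.3177 0.1437] [0.72 0.46 4.6 ] 0.002 0.013754183012787581
[0.4088 0.3177 0.1437] [-0.02  0.03  5.56] 0.002 0.013847402636934224
[0.4088 0.3177 0.1437] [ 0.32 -0.82  5.09] 0.002 0.01393733663155692
2.2366161616161615
```

View pics/z10.png

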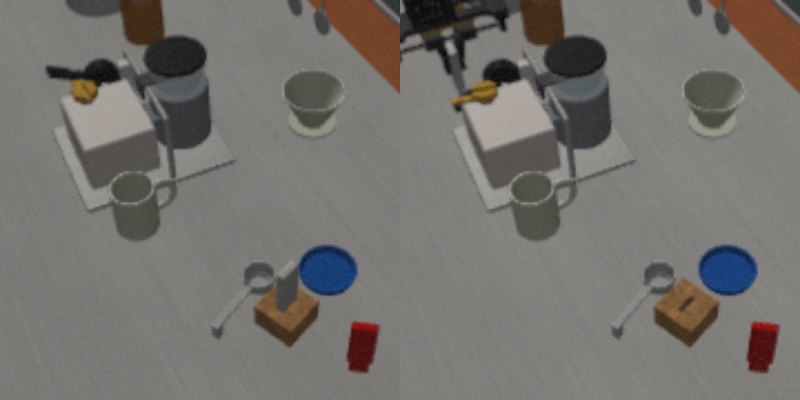

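The bystanders in this view are where they were, the arm is still, and about 5 N is pressing on the key. Handing in.

```bash
python3 -c "
from bench import ctrl
print(ctrl.job_done())"
```

```text
the job is handed in; nothing more can be done
None
```

I took the key from the cork block, turned the lock screw anticlockwise to its stop with it, then pressed the paddle down with the key's tip. I handed in at about 13.3 s, still holding the paddle down; the hand-in reports no verdict.

**Lock screw:** the tool turned about 1.6 rad, and a moment of about 0.26 N m built up at the end, so it had reached the stop. The pictures show the tongue pointing to the front, at about 1.4 rad.

**Dial:** it is estimated at about 0.8 rad, inside the third click.
- The key's tip should be at about 77 mm, worked out from the hand position and the grasp height, which corresponds to about 0.82 rad.
- The side picture gave 0.7 to 0.825 rad on a raw reading. Its lower edge alone suggested about 0.7, and correcting for the offset seen with the paddle at rest brought it to about 0.8. The tongue partly hides the paddle, so this check is coarse.

**Hold:** the arm is still, the upward force is steady at about 5 N, and the fingers are closed on the key at 13.8 mm. By geometry the fingers are about 67 mm above the tip, clear of the dial; I have no direct contact reading for that.

**Bystanders:** the scoop, lid, mug and filter holder look unmoved in the last side picture, as does the red look-alike key. The jar is only partly in that view, and I did not check the carafe again.

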